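Refit the return spring on the cup-lid press

ROBOT

A 6-joint arm with a two-finger parallel gripper is mounted at the origin on the work surface. World frame = base frame: x ahead of the robot, y to its left, z up, the work surface at z = 0. Lengths are in m, angles in degrees, forces in N, time in s.
With the tool pointing down it reaches from about 0.35 to 0.925 m from the base axis. Payload 6.4 kg.
Tool frame: the origin (TCP) lies midway between the tips of the shut fingers; the grasp point (between the pads) lies 19 mm behind it; z points along the fingers, y is the line along which they close (so a half turn about z gives the same grasp; the last joint's range is limited). The gripper opens to 85 mm and grips with 20 to 120 N. Pads are 22 mm wide; open, the fingers measure 114 mm over their backs; the gripper's body (76 mm by 85 mm) begins 54 mm behind the grasp point. The pads swing forward as they close: fully open they stand 13 mm farther back than shut.
Start: joints at [62.848, 14.043, 89.255, -0, 76.702, -9.975], TCP at [0.192, 0.621, 0.231] pointing down, gripper open.
Joint ranges: [-179.41, 179.41], [-58.25, 129.5], [7.25, 145.43], [-54.29, 234.29], [11.92, 165.04], [-157.13, 157.13]. Speed limits (degrees/s): [147.25, 147.25, 180, 180, 180, 180].

INTERFACE

Orientations are given as [roll, pitch, yaw] about the fixed x, y, z axes, in that order (R = Rz(yaw) Ry(pitch) Rx(roll)).
In Python, from plant import * gives the robot as it stands.
- The arm moves only by the tool arm_command, never from a script. Its argument "rows" is text: rows parted by semicolons, each of 7 numbers parted by spaces: the opening, from 0 (shut) to 1 (fully open), then the shift along the tool's x, y, z in units of 30 mm (1.0 is 30 mm), then the turn, a rotation vector about the tool's x, y, z in degrees. A call has 1 to 12 rows; each row shifts and turns the commanded pose from where the row before left it, along the tool's axes as they then stand; what a row does not reach is not made up. A row lasts 1/12 s, in which the tool goes at most 41.7 mm and 7.16 degrees, less where a joint would pass 70% of its speed; a pose out of reach is approached as far as the arm can. A call is refused whole if a number of a shift passes 1 or a number of a turn 7.16, either way. A call with a gripper value outside its range is refused whole. The fingers move at their own pace and stop on an object; "newtons" is the grip in N (left out, the last holds). Time passes only in rows, so rows that do not move let the fingers close. It gives the time, the measured TCP pose, the force, the opening and the grip force at its end, in the units of the state.
- observe(): the state, without advancing time (a new reading comes with each control period).
- snapshot(name): name is "side" or "top" or "wrist"; returns (picture, depth): 384x512x3 uint8, red, green, blue; 384x512 float32, m along the optical axis (not along the pixel's ray), 0 where there is no reading.
- camera_model(name): a dict with "camera_matrix" (3x3 intrinsics, pixels), "eye" and "rotation" of the camera in the world; the wrist camera has in their place "hand_eye" (4x4, takes a point from camera to tool coordinates, whose origin is the TCP and whose axes are the flange's). Camera axes: x right, y down, z forward; pixel columns grow to the right and rows downward; lengths in m; the calibration is good to about 2 mm. A picture is of the moment at which its call begins: read the wrist's pose just before it. camera_model takes no time and is no camera call.
- close_job(): hands the job in; it is judged then, once.
The state is a dict: "time_s": time; "joints": joint angles; "qvel": joint speeds; "joint_efforts": joint torques, N m; "tcp_pos": TCP position; "ee_rot": TCP orientation; "ft_force": force on the tool from outside, world axes, zero at the start; "torque": the same for the moment, N m; "width": finger opening in m; "grasp_force": force on a finger pad.
Only numpy, scipy, OpenCV 4.12 (cv2) and the standard library are available. Lean on these libraries where they do the work, as an engineer would, in place of code of your own. Each camera call takes 0.05 s, during which the arm holds its last target. There are 200 camera calls.

TASK

The cup-lid press is missing one of its two return springs. Take the loose 100 mm spring of the same size as the fitted one and thread it, the end with the inward-bent wire first, down over the press's bare leaning guide rod until it sits fully home on its seat; whenever it snags on the rod's lugs, twist it slightly until it slips past instead of forcing it. Let go of it there, and leave the other springs, cups, wrench and bottle standing where they are.

Things in the scene. Friction and masses are not known exactly. Their poses are not given: they have to be found in the camera images.
- press: Grey cup-lid press fixed to the table, 300 mm wide (its y), from 110 mm before (-x, its front) to 120 mm behind its origin, which is at table height. In front a wedge: its top, the deck, slopes up away from the front at 0.45 rad, 17 mm high at the front edge, 104 mm at the back. Behind it a housing, 123 mm high with its switches. A black cup nest (100 mm wide, 10 mm high) lies mid-deck.
- rod_seat (a point): Centre of the bare rod's seat, a flat washer 52 mm across at the rod's foot, on the press's -y side. z: the rod's axis towards its tip, leaning 0.45 rad from vertical to the press's front; x up the slope. Home, the spring's lower end rests here. The rod's core is 15 mm thick.
- rod_tip (a point): Tip of the bare rod, 84 mm above the seat along the rod (axes as rod_seat); 9 mm thick at the tip, widening to 15 mm over 12 mm. The fixed rod does not turn. Home, the tip is 16 mm inside the spring's upper end.
- upper_lugs (a point): On the rod's axis at the upper face of the upper ring of four lugs (axes as rod_seat), 63 mm above the seat. The ring is 10 mm high and 28 mm across; lugs about 9 mm wide; the gaps, one every 90 deg, widen outward from 7 to 12 mm. How they stand round the axis differs at every start and is NOT given by this frame: it must be seen or felt.
- lower_lugs (a point): The same at the lower ring of lugs, 22 mm above the seat, also 10 mm high. Its gaps seldom line up with those of the upper ring, by how much differs at every start, so the spring usually snags here again and must be twisted again.
- fitted_seat (a point): Seat of the other rod (axes as rod_seat), 170 mm away on the press's +y side, with its spring fitted: 40 mm thick, 100 mm long, fixed. Shows what home looks like.
- spring: The spring to fit: bare steel coil spring standing upright on the table, 100 mm long, 40 mm outer, 31 mm inner diameter, 150 g, stiff enough to handle as a rigid tube. Origin: centre of its lower end; z along its axis to the upper end; x towards the bent wire end.
- spring_bend (a point): Bent wire end of that spring: at its lower end the 4.5 mm wire turns inward to 9.5 mm from the axis, along the spring's +x (this point: 11.5 mm from the axis). It passes a ring of lugs only through a gap, a window of 20 to 35 deg in every 90; elsewhere it snags on top of the ring.
- wide_spring: Spare spring that does not belong, 58 mm outer diameter, 75 mm tall, standing; origin at the centre of its underside. Leave alone.
- slim_spring: Spare spring that does not belong, 26 mm outer diameter, 120 mm tall, standing; origin at the centre of its underside. Leave alone.
- cup_a: Black lidded soup cup, 112 mm across, 66 mm high, origin at the centre of its underside. Leave alone.
- cup_b: Another such cup. Leave alone.
- cup_c: Another such cup. Leave alone.
- wrench: Steel wrench 170 mm long lying along its x axis; origin on the table under its middle. Leave alone.
- sanitiser: White bottle, 64 mm across, 170 mm tall, origin at the centre of its underside. Leave alone.
Things that resemble listed ones, but are neither listed nor needed, are in the scene too. Leave any yellow look-alike of the spring alone.

How it is judged:
By the outcome, as a careful person would: the job done as asked, in the order asked, and still so for the second after the job is handed in, with the robot touching nothing.
It also fails if it takes over 58 s, if anything falls off the work surface, if the arm or the gripper's body presses on something with over 40 N, if the wrist force passes 120 N, or if a joint passes its speed limit or range.

## Working session

There is one attempt and no reset: what is moved stays moved. The work goes in short steps, Python scripts to look and compute and a tool call to move; the robot and the scene stay as the last step left them, time stands still between calls to the robot, and variables do not carry over. Pictures are saved under pics/ and viewed, at most 10 in all, crops included, and the job is handed in when it is done.

Besides the shell and the picture viewer there is one more tool, called after "Emit:" by a JSON object that holds its "method" and its "body". arm_command: Moves the arm, as the interface text tells. Its arguments: {"type":"object","properties":{"rows":{"type":"string"},"newtons":{"type":"number"}},"required":["rows"]}

```bash
mkdir -p pics; cat > h.py <<'E'
from plant import *
import numpy as np, cv2, pickle
from scipy.spatial.transform import Rotation as R
def snap(n):
    s=observe(); p,d=snapshot(n); m=camera_model(n)
    K=np.array(m["camera_matrix"])
    if n=="wrist":
        T=np.eye(4); T[:3,:3]=R.from_euler('xyz',s["ee_rot"],degrees=True).as_matrix(); T[:3,3]=s["tcp_pos"]
        T=T@np.array(m["hand_eye"])
    else:
        T=np.eye(4); T[:3,:3]=np.array(m["rotation"]); T[:3,3]=m["eye"]
    pickle.dump((p,d,K,T),open(n+".pkl","wb")); return p,d,K,T
def load(n): return pickle.load(open(n+".pkl","rb"))
def pt(f,u,v,z=None):
    p,d,K,T=f; r=np.linalg.inv(K)@[u,v,1]
    if z is None: c=r*d[int(v),int(u)]; return T[:3,:3]@c+T[:3,3]
    w=T[:3,:3]@r; return T[:3,3]+w*(z-T[2,3])/w[2]
def pix(f,P):
    p,d,K,T=f; c=K@(T[:3,:3].T@(np.array(P)-T[:3,3])); return c[:2]/c[2]
def save(p,name,box=None,s=1):
    if box: u0,v0,u1,v1=box; p=p[v0:v1,u0:u1]
    p=cv2.resize(p,None,fx=s,fy=s,interpolation=cv2.INTER_CUBIC); cv2.imwrite("pics/"+name,p[...,::-1])
E
python3 - <<'E'
from h import *
a=snap("top");b=snap("side")
cv2.imwrite("pics/t1.png",a[0][...,::-1]);cv2.imwrite("pics/s1.png",b[0][...,::-1])
print(observe()); print(a[3],b[3])
E
```

```text
{'time_s': 0.1, 'joints': array([ 6.28479005e+01,  1.40777909e+01,  8.93202957e+01,  5.10784465e-04,
        7.67049226e+01, -9.97468164e+00]), 'qvel': array([ 0.11499239, -0.08847218, -0.17450548,  0.02867613, -0.04430857,
       -0.00393571]), 'joint_efforts': array([ 3.15760857e-07, -4.30672324e+01, -3.27129865e+01, -1.57364107e-04,
        2.82546622e-03,  3.71636887e-06]), 'tcp_pos': array([0.19170665, 0.62053212, 0.23029429]), 'ee_rot': array([-1.79898634e+02, -1.83319032e-02,  1.62822448e+02]), 'ft_force': array([-0.63405265, -0.18466768, -0.24006245]), 'torque': array([-0.02689627,  0.01238176, -0.02651516]), 'grasp_force': 0.0, 'width': 0.08575391839336785}
[[-1.66916060e+02 -3.43984085e-01 -9.19739782e+01  2.55782606e-01]
 [-1.66916060e+02 -3.43984085e-01 -9.19739782e+01 -1.91952344e-02]
 [-1.66916060e+02 -3.43984085e-01 -9.19739782e+01  1.38920672e+00]
 [ 0.00000000e+00  0.00000000e+00  0.00000000e+00  1.00000000e+00]] [[-1.41098192e+02  5.40167915e-01 -3.81719131e+01  1.01165713e-01]
 [-1.41098192e+02  5.40167915e-01 -3.81719131e+01 -6.07839506e-01]
 [-1.41098192e+02  5.40167915e-01 -3.81719131e+01  1.00436911e+00]
 [ 0.00000000e+00  0.00000000e+00  0.00000000e+00  1.00000000e+00]]
```

View pics/t1.png

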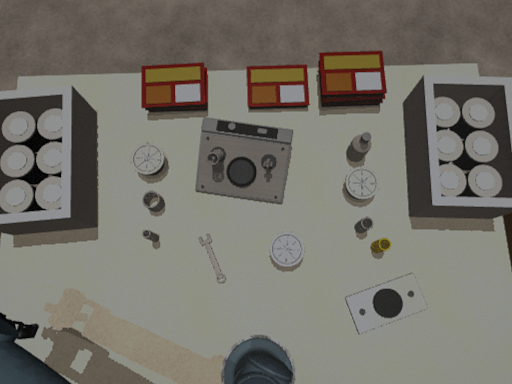

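View pics/s1.png

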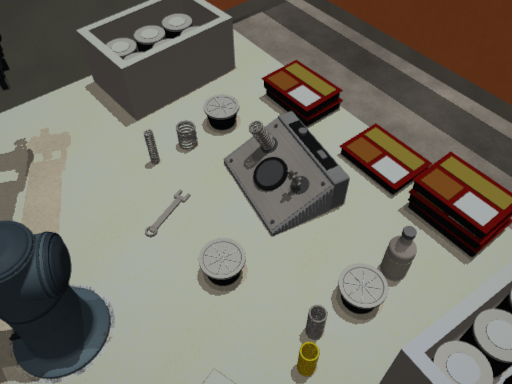

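Candidates (top picture): the spring at (153,201) is wide, the one at (150,236) is slim, the one at (364,225) is grey and medium, and the one at (381,244) is yellow. The grey one at (364,225) should be the target. The bare rod is at about (268,162). I'll fix the rotation parsing, measure, and confirm with a crop.

```bash
sed -i 's/T\[:3,:3\]=np.array(m\["rotation"\])/T[:3,:3]=R.from_euler("xyz",m["rotation"],degrees=True).as_matrix()/' h.py
python3 - <<'E'
from h import *
print(camera_model("side")["rotation"],camera_model("wrist"))
a=snap("top");b=snap("side")
for n,u,v in[("table",330,250),("spring",362,225),("spring",366,223),("wide",153,199),("slim",148,235),("yellow",384,243),("rodtip",268,160),("fitted",216,155),("decktop L",205,140),("deck front L",200,194),("deck fr R",281,197),("house L",207,122),("house R",290,132)]: print(n,pt(a,u,v).round(3))
for n,u,v in[("spring",317,312),("rod",299,180),("fit",257,127),("table",150,280),("slim",149,133),("wide",186,126)]: print(n,pt(b,u,v).round(3))
A=cv2.resize(a[0][195:265,330:410],None,fx=5,fy=5,interpolation=2);B=cv2.resize(b[0][290:384,270:370],(400,350),interpolation=2)
C=cv2.resize(b[0][110:220,220:350],(400,350),interpolation=2);D=cv2.resize(a[0][130:200,240:320],(400,350),interpolation=2)
save(np.vstack([np.hstack([A,B]),np.hstack([D,C])])[:,:],"c1.png",None,.85)
E
```

```text
[-141.09819209    0.54016792  -38.17191312] {'camera_matrix': array([[319.34864433,   0.        , 259.77801612],
       [  0.        , 319.34864433, 192.11831255],
       [  0.        ,   0.        ,   1.        ]]), 'hand_eye': array([[ 7.88447290e-04, -9.60841596e-01, -2.77097106e-01,
         6.98141673e-02],
       [ 9.99999437e-01,  5.60831439e-04,  9.00683066e-04,
         6.04974695e-04],
       [-7.10008985e-04, -2.77097661e-01,  9.60841497e-01,
        -1.42156588e-01],
       [ 0.00000000e+00,  0.00000000e+00,  0.00000000e+00,
         1.00000000e+00]])}
table [ 0.376 -0.252  0.004]
spring [ 0.442 -0.343  0.096]
spring [ 0.456 -0.369  0.045]
wide [ 0.57   0.341 -0.001]
slim [0.439 0.34  0.053]
yellow [ 0.388 -0.42   0.051]
rodtip [ 0.665 -0.055  0.1  ]
fitted [0.664 0.107 0.168]
decktop L [0.743 0.151 0.091]
deck front L [ 0.582  0.181 -0.002]
deck fr R [ 0.557 -0.096  0.024]
house L [0.797 0.141 0.113]
house R [ 0.755 -0.13   0.11 ]
spring [ 0.463 -0.345  0.062]
rod [ 0.658 -0.06   0.106]
fit [0.673 0.134 0.143]
table [ 0.222 -0.01  -0.001]
slim [0.481 0.446 0.005]
wide [0.568 0.353 0.051]
```

View pics/c1.png

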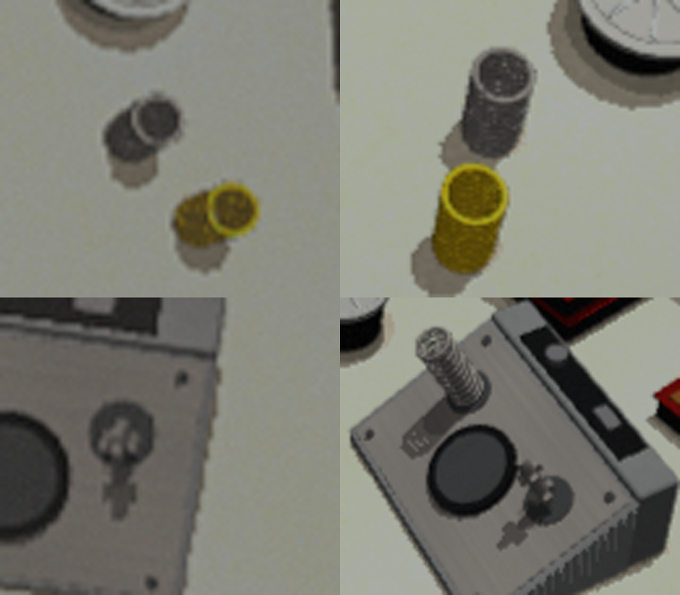

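The crop confirms it. The grey medium spring stands alone with its top end at about top (367,223) and side (318,314); next to it is the yellow look-alike. The bare rod's seat is at about top (268.5,162). Next I'll measure both and plan a view along the rod.

```bash
cat >> h.py <<'E'
def euler(M): return R.from_matrix(M).as_euler('xyz',degrees=True).round(1)
def plan(P,M,n=None,cur=None):
    if cur is None:
        s=observe(); p0=np.array(s["tcp_pos"]); R0=R.from_euler('xyz',s["ee_rot"],degrees=True)
    else: p0,R0=np.array(cur[0]),R.from_matrix(cur[1])
    w=(R0.inv()*R.from_matrix(M)).as_rotvec(degrees=True); dp=R0.inv().apply(np.array(P)-p0)
    if n is None: n=int(np.ceil(max(np.abs(w).max()/7,np.linalg.norm(w)/7.1,np.linalg.norm(dp)/29,1)))
    S=sum(R.from_rotvec(w/n*k,degrees=True).as_matrix() for k in range(n))
    print("n",n,"row",(np.linalg.solve(S,dp)/.03).round(3),(w/n).round(2)); return n
def tool(zax,yawx):
    "tool z along zax, tool x closest to direction yawx"
    z=np.array(zax)/np.linalg.norm(zax); x=np.array(yawx,float); x-=z*(x@z); x/=np.linalg.norm(x)
    return np.stack([x,np.cross(z,x),z],1)
def campose(C,M):
    "tcp position such that the wrist camera is at C with tool rot M"
    return np.array(C)-M@np.array(camera_model("wrist")["hand_eye"])[:3,3]
E
python3 - <<'E'
from h import *
a=load("top");b=load("side")
def cloud(f):
    p,d,K,T=f; v,u=np.mgrid[:384,:512]; r=np.stack([(u-K[0,2])/K[0,0],(v-K[1,2])/K[1,1],np.ones(u.shape)],-1)*d[...,None]
    return r@T[:3,:3].T+T[:3,3]
for f,poly in((a,[(205,145),(225,145),(225,195),(205,190)]),(a,[(250,185),(275,185),(275,197),(250,195)]),(b,[(235,160),(250,150),(285,215),(272,222)])):
    m=np.zeros((384,512),np.uint8); cv2.fillPoly(m,[np.array(poly)],1)
    q=cloud(f)[(m>0)&(f[1]>0)]; c=np.linalg.lstsq(np.c_[q[:,:2],np.ones(len(q))],q[:,2],rcond=None)[0]
    k=np.abs(np.c_[q[:,:2],np.ones(len(q))]@c-q[:,2])<.008; q=q[k]; c,res=np.linalg.lstsq(np.c_[q[:,:2],np.ones(len(q))],q[:,2],rcond=None)[:2]
    print(len(q),c, "slope",np.arctan(np.hypot(*c[:2])),"yaw",np.degrees(np.arctan2(c[1],c[0])))
    if f is a:
        for z in(.06,.065,.07,.075,.08):
            P=pt(a,268.5,162.1,z); print(z,P.round(4),"deck",c@[P[0],P[1],1])
for n,f,u,v in(("top",a,366.9,223),("side",b,317.9,313.7)): print(n,pt(f,u,v,.1).round(4))
q=cloud(b)[290:345,300:335].reshape(-1,3); q=q[(q[:,2]>.097)&(q[:,2]<.11)]; print(len(q),q.mean(0),q.min(0),q.max(0))
E
```

```text
166 [ 0.6223782  -0.20368657 -0.31757007] slope 0.5797848085829947 yaw -18.121790791830847
0.06 [ 0.6699 -0.0572  0.06  ] deck 0.11099085903067812
0.065 [ 0.6683 -0.057   0.065 ] deck 0.10999230254016334
0.07 [ 0.6668 -0.0569  0.07  ] deck 0.10899374604964845
0.075 [ 0.6652 -0.0567  0.075 ] deck 0.10799518955913368
0.08 [ 0.6636 -0.0566  0.08  ] deck 0.10699663306861873
302 [ 0.41666243 -0.08214211 -0.21251766] slope 0.4016013760263007 yaw -11.152451623520042
0.06 [ 0.6699 -0.0572  0.06  ] deck 0.07129056877995016
0.065 [ 0.6683 -0.057   0.065 ] deck 0.0706298119326162
0.07 [ 0.6668 -0.0569  0.07  ] deck 0.06996905508528212
0.075 [ 0.6652 -0.0567  0.075 ] deck 0.0693082982379481
0.08 [ 0.6636 -0.0566  0.08  ] deck 0.06864754139061402
1164 [ 0.53030095 -0.10089753 -0.27675587] slope 0.4949894255358452 yaw -10.772602136842053
top [ 0.4476 -0.3576  0.1   ]
side [ 0.4474 -0.3597  0.1   ]
114 [ 0.43525886 -0.36659154  0.09954386] [ 0.37952622 -0.40366323  0.09702909] [ 0.46734987 -0.33873507  0.10369996]
```

```bash
cat >> h.py <<'E'
def frame(yaw=-10,lean=.45):
    c,s=np.cos(np.radians(yaw)),np.sin(np.radians(yaw))
    Rz=np.array([[c,-s,0],[s,c,0],[0,0,1]])
    return Rz@np.array([[np.cos(lean),0,-np.sin(lean)],[0,1,0],[np.sin(lean),0,np.cos(lean)]])  # rod frame
S0=np.array([.667,-.057,.072])
E
python3 - <<'E'
from h import *
F=frame(); a=F[:,2]; h=np.array(camera_model("wrist")["hand_eye"])
M=tool(-a,-F[:,0])            # then tilt so that camera z = -a
zc=h[:3,2]; al=np.degrees(np.arctan2(-zc[0],zc[2]))
for sgn in(1,-1):
    M2=M@R.from_euler('y',sgn*al,degrees=True).as_matrix()
    if (M2@zc)@(-a)>.999: break
P=campose(S0+.35*a,M2); print(P,euler(M2),a,M2[:,2]); plan(P,M2)
E
```

```text
[ 0.60831983 -0.04726716  0.25878925] [180.    9.7 170. ] [-0.42835743  0.07553097  0.9004471 ] [ 0.16586343 -0.0292462  -0.98571496]
n 2 row [-9.672 -8.895 -0.067] [-0.34 -4.85 -3.58]
```

```bash
sed -i 's#(dp)/29#(dp)/.029#' h.py; python3 - <<'E'
from h import *
M=R.from_euler('xyz',[180,9.7,170],degrees=True).as_matrix(); plan([.608,-.047,.259],M); plan([.608,-.047,.259],M,24)
E
```

```text
n 28 row [-0.672 -0.655  0.02 ] [-0.02 -0.35 -0.26]
n 24 row [-0.784 -0.764  0.023] [-0.03 -0.4  -0.3 ]
```

Emit:
{"method": "arm_command", "body": {"rows": "1 -0.78 -0.76 0.02 0 -0.4 -0.3;1 -0.78 -0.76 0.02 0 -0.4 -0.3;1 -0.78 -0.76 0.02 0 -0.4 -0.3;1 -0.78 -0.76 0.02 0 -0.4 -0.3;1 -0.78 -0.76 0.02 0 -0.4 -0.3;1 -0.78 -0.76 0.02 0 -0.4 -0.3;1 -0.78 -0.76 0.02 0 -0.4 -0.3;1 -0.78 -0.76 0.02 0 -0.4 -0.3;1 -0.78 -0.76 0.02 0 -0.4 -0.3;1 -0.78 -0.76 0.02 0 -0.4 -0.3;1 -0.78 -0.76 0.02 0 -0.4 -0.3;1 -0.78 -0.76 0.02 0 -0.4 -0.3"}}

```text
time_s: 1.2
tcp_pos: [0.3896, 0.2808, 0.235]
ee_rot: [-179.8, 4.8, 166.5]
ft_force: [0.2, 0.4, 0.2]
width: 0.0854
grasp_force: 0.0
```

Emit:
{"method": "arm_command", "body": {"rows": "1 -0.78 -0.76 0.02 0 -0.4 -0.3;1 -0.78 -0.76 0.02 0 -0.4 -0.3;1 -0.78 -0.76 0.02 0 -0.4 -0.3;1 -0.78 -0.76 0.02 0 -0.4 -0.3;1 -0.78 -0.76 0.02 0 -0.4 -0.3;1 -0.78 -0.76 0.02 0 -0.4 -0.3;1 -0.78 -0.76 0.02 0 -0.4 -0.3;1 -0.78 -0.76 0.02 0 -0.4 -0.3;1 -0.78 -0.76 0.02 0 -0.4 -0.3;1 -0.78 -0.76 0.02 0 -0.4 -0.3;1 -0.78 -0.76 0.02 0 -0.4 -0.3;1 -0.78 -0.76 0.02 0 -0.4 -0.3"}}

```text
time_s: 2.2
tcp_pos: [0.6066, -0.0445, 0.2635]
ee_rot: [-179.4, 9.6, 170.1]
ft_force: [0.7, 0.1, 0.2]
width: 0.0851
grasp_force: 0.0
```

Emit:
{"method": "arm_command", "body": {"rows": "1 0 0 0 0 0 0;1 0 0 0 0 0 0;1 0 0 0 0 0 0"}}

```text
time_s: 2.45
tcp_pos: [0.6056, -0.0427, 0.2631]
ee_rot: [-179.4, 9.5, 170.1]
ft_force: [-1.3, 0.1, -0.4]
width: 0.0854
grasp_force: 0.0
```

```bash
python3 - <<'E'
from h import *
w=snap("wrist"); F=frame(); print(pix(w,S0),pix(w,S0+.084*F[:,2]), observe()["joints"].round(1))
save(w[0],"w1.png",(130,60,390,320),3) if 0 else save(w[0],"w1.png",None,1.5)
E
```

```text
[257.67271408 193.8155721 ] [256.20209515 194.01343788] [-14.8   1.4 100.2   0.2  68.9 -94.9]
```

View pics/w1.png

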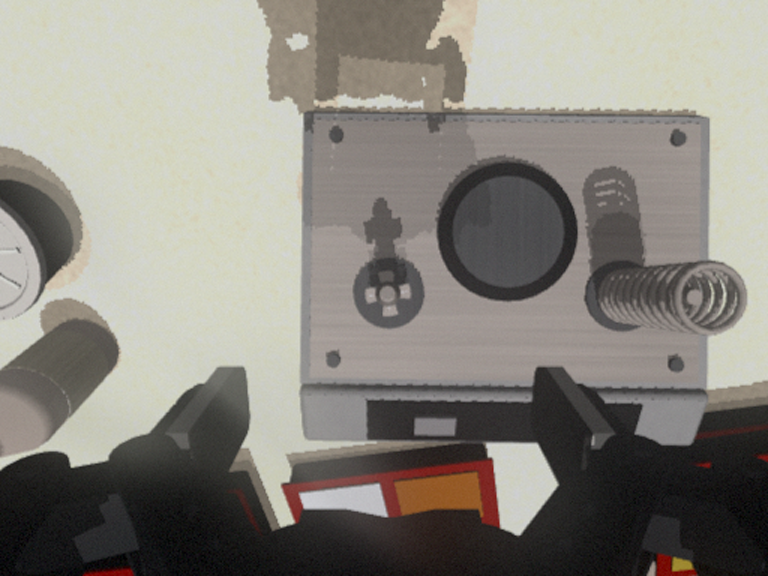

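The wrist view looks nearly straight down the rod: seat disc at about (389,293)/1.5, upper lugs in a cross, and the deck edges parallel to the image axes. I'll enlarge it to get the lug angles.

```bash
python3 - <<'E'
from h import *
w=load("wrist"); save(w[0],"w1c.png",(229,165,289,225),10)
F=frame()
P=pt(w,240,195);print("washer depth pts",[pt(w,u,v).round(4) for u,v in((240,195),(278,196),(259,214),(259,177))])
# deck corners screws for yaw
for uv in((336,134),(678,138),(334,359),(676,364)): print(pt(w,uv[0]/1.5,uv[1]/1.5).round(4))
E
```

```text
washer depth pts [array([ 0.6622, -0.0757,  0.0783]), array([ 0.6705, -0.0349,  0.078 ]), array([ 0.6844, -0.0584,  0.0868]), array([ 0.6485, -0.0523,  0.069 ])]
[ 0.5565 -0.0754  0.028 ]
[0.6021 0.1697 0.0277]
[ 0.7022 -0.1018  0.099 ]
[0.7474 0.1426 0.0998]
```

View pics/w1c.png

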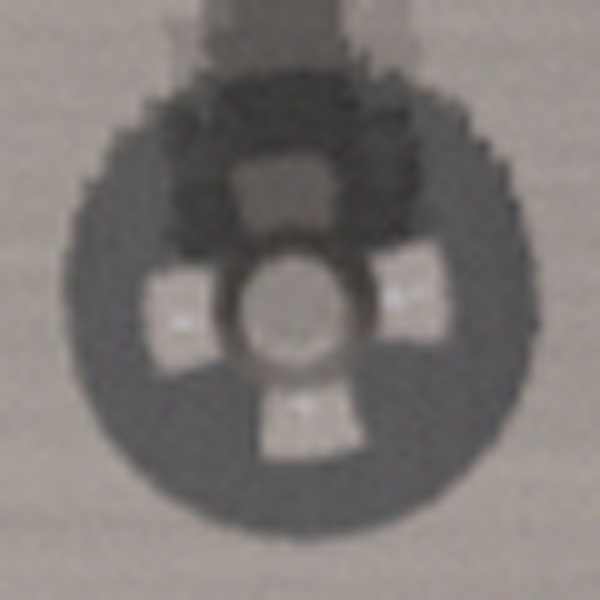

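```bash
python3 - <<'E'
from h import *
w=load("wrist"); p,d,K,T=w; F=frame(-10.5)
def ray(u,v,P0,h):
    r=T[:3,:3]@np.linalg.inv(K)@[u,v,1]; o=T[:3,3]; n=F[:,2]; Q=P0+h*n
    return o+r*((Q-o)@n)/(r@n)
S=ray(259.1,195.4,np.array([.6666,-.0553,.078]),0); print("seat",S.round(4))
tip=ray(258.3,195.8,S,.084); print("tip",(F.T@(tip-S)).round(4))
for u,v in((412,293),(181,321),(311,424),(286,195)):
    q=F.T@(ray(229+u/10,165+v/10,S,.063)-S); print(q.round(4),np.degrees(np.arctan2(q[1],q[0])))
# cloud in rod frame
v,u=np.mgrid[165:226,229:290]; r=np.stack([(u-K[0,2])/K[0,0],(v-K[1,2])/K[1,1],np.ones(u.shape)],-1)*d[165:226,229:290,None]
q=((r@T[:3,:3].T+T[:3,3])-S)@F
np.set_printoptions(linewidth=200)
print((q[14:47:1,14:47:1,2]*1000).round(0).astype(int)[::1,::1])
E
```

```text
seat [ 0.6664 -0.0552  0.0779]
tip [-0.0003 -0.0001  0.084 ]
[-0.0016  0.0104  0.063 ] 98.54308784129587
[ 0.0012 -0.0103  0.063 ] -83.30631101073534
[0.0103 0.0014 0.063 ] 7.959917876891354
[-0.0102 -0.0011  0.063 ] -174.09509319568176
[[ 2  0  0 ...  0  0  0]
 [-1 -1  0 ... -1 -1  0]
 [ 0  0  1 ...  0 -1  0]
 ...
 [-1  0 -1 ...  0  0  1]
 [ 0 -1 -1 ... -1  0 -1]
 [ 0  0  0 ...  0 -2  0]]
```

```bash
python3 - <<'E'
from h import *
w=load("wrist"); p,d,K,T=w; F=frame(-10.5); S=np.array([.6664,-.0552,.0779])
v,u=np.mgrid[165:226,229:290]; r=np.stack([(u-K[0,2])/K[0,0],(v-K[1,2])/K[1,1],np.ones(u.shape)],-1)*d[165:226,229:290,None]
q=(((r@T[:3,:3].T+T[:3,3])-S)@F).reshape(-1,3); ang=np.degrees(np.arctan2(q[:,1],q[:,0]))%90; rr=np.hypot(q[:,0],q[:,1])
for lo,hi in((.008,.0105),(.0105,.0135)):
  for a in range(0,90,6):
    k=(ang>=a)&(ang<a+6)&(rr>lo)&(rr<hi); print(lo,a,(np.sort(q[k,2])*1000).round(0).astype(int))
E
```

```text
0.008 0 [62 62 62 63 63 63 63 63 63 63 64 64 64 64]
0.008 6 [61 62 62 63 63 63 63 63 63 63 64 64]
0.008 12 [62 62 62 62 62 62 62 62 63 63 63]
0.008 18 [62 62 62 62 62 63 63 63 63 63 63 64]
0.008 24 [-1 61 62 62 62 62 63 63 63 63 63]
0.008 30 [-1  1 62 62 62 64 64]
0.008 36 [-2 -1 64]
0.008 42 [-1  0  0  0  1]
0.008 48 [-1  0  0  0  0]
0.008 54 [-1  0  0]
0.008 60 [-1  0  1  1]
0.008 66 [-1  0  0  0 62 62]
0.008 72 [62 62 62 63 63 63 63 64]
0.008 78 [61 62 62 62 62 63 63 63 63 63 63 64]
0.008 84 [62 62 63 63 63 63 63 63 63 64 65]
0.0105 0 [62 62 62 62 62 62 62 62 63 63 63 63 63 63 63 63 63 63 63 64]
0.0105 6 [62 62 62 62 63 63 63 63 63 63 63 63 63 64 64 64]
0.0105 12 [62 62 62 62 62 62 62 63 63 63 63 63 63 63 63 64 64]
0.0105 18 [62 62 62 63 63 63 63 63 63 63 63 63 63 64 64 64 65]
0.0105 24 [ 0  0  1 62 62 63 63 63 63 63 63 63 63 64 64 64 64]
0.0105 30 [-2 -1 -1  0  1  1  1 63]
0.0105 36 [-1 -1 -1  0  0  0  0  0  0  0  0]
0.0105 42 [-2 -1 -1 -1  0  0  0  0  0  1  1  1  1  2]
0.0105 48 [-2 -2 -1 -1  0  0  0  0  1  1]
0.0105 54 [-1 -1 -1 -1  0  0  0  0  0  0  1  1  1  1  1]
0.0105 60 [-1 -1 -1  0  0  0  0  0  0  1  1  1  1]
0.0105 66 [-1  0  0  0  0  1  1  1  2]
0.0105 72 [ 0  0  0 21 21 22 22 23 62 63 63 64 64 65]
0.0105 78 [61 62 62 62 63 63 63 63 63 63 63 63 64 64 64 64]
0.0105 84 [61 61 62 62 62 62 63 63 63 63 63 63 63 63 64 64 64 64 64]
```

```bash
python3 - <<'E'
from h import *
t=load("top"); print("yellow",pt(t,384.7,244.4,.1)) 
h=np.array(camera_model("wrist")["hand_eye"]); al=np.degrees(np.arctan2(-h[0,2],h[2,2]))
M=tool([0,0,-1],[np.cos(np.radians(80)),np.sin(np.radians(80)),0])
for sgn in(1,-1):
    M2=M@R.from_euler('y',sgn*al,degrees=True).as_matrix()
    if (M2@h[:3,2])[2]<-.999: break
P=campose([.4475,-.3585,.31],M2); print(P,euler(M2)); plan(P,M2); plan(P,M2,12)
E
```

```text
yellow [ 0.37882086 -0.40684942  0.1       ]
[ 0.4421603  -0.38569445  0.15414648] [180.  -16.1  80. ]
n 14 row [-0.456 -0.93   0.192] [-0.4   1.47  6.46]
n 12 row [-0.521 -1.09   0.226] [-0.47  1.71  7.54]
```

Emit:
{"method": "arm_command", "body": {"rows": "1 -0.46 -0.93 0.19 -0.4 1.47 6.46;1 -0.46 -0.93 0.19 -0.4 1.47 6.46;1 -0.46 -0.93 0.19 -0.4 1.47 6.46;1 -0.46 -0.93 0.19 -0.4 1.47 6.46;1 -0.46 -0.93 0.19 -0.4 1.47 6.46;1 -0.46 -0.93 0.19 -0.4 1.47 6.46;1 -0.46 -0.93 0.19 -0.4 1.47 6.46;1 -0.46 -0.93 0.19 -0.4 1.47 6.46;1 -0.46 -0.93 0.19 -0.4 1.47 6.46;1 -0.46 -0.93 0.19 -0.4 1.47 6.46;1 -0.46 -0.93 0.19 -0.4 1.47 6.46;1 -0.46 -0.93 0.19 -0.4 1.47 6.46"}}

```text
time_s: 3.5
tcp_pos: [0.4984, -0.3642, 0.1749]
ee_rot: [177.5, -12.9, 93.1]
ft_force: [0.4, -0.6, 0.7]
width: 0.0855
grasp_force: 0.0
```

Emit:
{"method": "arm_command", "body": {"rows": "1 -0.46 -0.93 0.19 -0.4 1.47 6.46;1 -0.46 -0.93 0.19 -0.4 1.47 6.46;1 0 0 0 0 0 0;1 0 0 0 0 0 0;1 0 0 0 0 0 0"}}

```text
time_s: 3.92
tcp_pos: [0.4444, -0.3871, 0.1562]
ee_rot: [180.0, -16.0, 80.1]
ft_force: [0.2, -0.4, 0.7]
width: 0.0858
grasp_force: 0.0
```

```bash
python3 - <<'E'
from h import *
w=snap("wrist"); c=pix(w,[.4475,-.3585,.1]); print(c,pix(w,[.4475,-.3585,0]),observe()["joints"].round(1))
u,v=c.astype(int); u0,v0=max(u-60,0),max(v-60,0); print(u0,v0); save(w[0],"w2.png",(u0,v0,u0+120,v0+120),5)
E
```

```text
[256.02649128 192.1208737 ] [257.14189454 192.11184899] [-56.8  16.1  96.   11.1  79.8 -50.1]
196 132
```

View pics/w2.png

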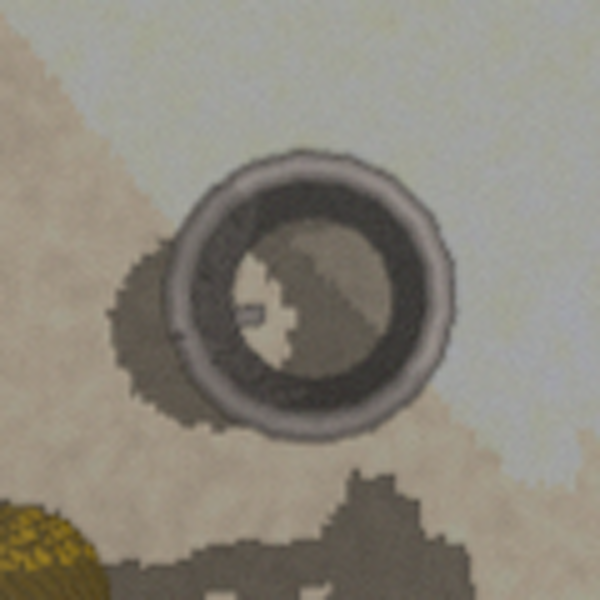

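The spring is seen from straight above: its rim centres on crop (310,296), and the bent wire shows at crop (250,315), near the left of the lower opening.

```bash
python3 - <<'E'
from h import *
w=load("wrist"); c=pt(w,196+310/5,132+296/5,.1); cb=pt(w,196+312/5,132+298/5,.0); b=pt(w,196+250/5,132+315/5,.002)
print(c,cb,b,np.linalg.norm((b-c)[:2]))
for o in(c,cb): print(np.degrees(np.arctan2(*(b-o)[[1,0]])))
E
```

```text
[ 0.44889666 -0.35812066  0.1       ] [ 0.44879737 -0.35821668  0.        ] [ 0.43637149 -0.35942101  0.002     ] 0.01259249639645531
-174.07283693920397
-174.46408746107875
```

```bash
python3 - <<'E'
from h import *
M=R.from_euler('xyz',[180,0,80],degrees=True).as_matrix(); plan([.4489,-.3582,.165],M); plan([.4489,-.3582,.165],M,4)
E
```

```text
n 3 row [ 0.337 -0.011 -0.033] [ 0.02 -5.34  0.06]
n 4 row [ 0.253 -0.008 -0.028] [ 0.01 -4.    0.04]
```

Emit:
{"method": "arm_command", "body": {"rows": "1 0.253 -0.008 -0.028 0 -4 0;1 0.253 -0.008 -0.028 0 -4 0;1 0.253 -0.008 -0.028 0 -4 0;1 0.253 -0.008 -0.028 0 -4 0;1 0 0 0 0 0 0;1 0 0 0 0 0 0"}}

```text
time_s: 4.47
tcp_pos: [0.4492, -0.3575, 0.1653]
ee_rot: [179.9, -0.1, 80.3]
ft_force: [0.5, -0.5, -0.4]
width: 0.0854
grasp_force: 0.0
```

```bash
python3 - <<'E'
from h import *
M=R.from_euler('xyz',[180,0,80],degrees=True).as_matrix(); plan([.4489,-.3582,.048],M,6); print(observe()["tcp_pos"])
E
```

```text
n 6 row [-0.005 -0.002  0.651] [ 0.01 -0.01  0.04]
[ 0.4492437  -0.35747716  0.16525447]
```

Emit:
{"method": "arm_command", "body": {"rows": "1 -0.02 0 0.65 0 0 0;1 0 0 0.65 0 0 0;1 0 0 0.65 0 0 0;1 0 0 0.65 0 0 0;1 0 0 0.65 0 0 0;1 0 0 0.65 0 0 0;1 0 0 0 0 0 0;0 0 0 0 0 0 0;0 0 0 0 0 0 0;0 0 0 0 0 0 0;0 0 0 0 0 0 0;0 0 0 0 0 0 0", "newtons": 60}}

```text
time_s: 5.47
tcp_pos: [0.4485, -0.3605, 0.0492]
ee_rot: [179.9, 0.0, 80.0]
ft_force: [-0.9, 0.2, 5.0]
width: 0.039
grasp_force: 60.1
```

Emit:
{"method": "arm_command", "body": {"rows": "0 0 0 0 0 0 0;0 0 0 0 0 0 0;0 0 0 0 0 0 0;0 0 0 -0.6 0 0 0;0 0 0 -0.8 0 0 0;0 0 0 -0.8 0 0 0;0 0 0 -0.8 0 0 0;0 0 0 -0.8 0 0 0;0 0 0 -0.8 0 0 0;0 0 0 0 0 0 0;0 0 0 0 0 0 0;0 0 0 0 0 0 0"}}

```text
time_s: 6.47
tcp_pos: [0.4471, -0.359, 0.1841]
ee_rot: [-179.9, -0.1, 80.0]
ft_force: [-0.3, 1.1, -2.4]
width: 0.0391
grasp_force: 60.5
```

```bash
python3 - <<'E'
from h import *
w=snap("wrist"); p,d,K,T=w; h=np.array(camera_model("wrist")["hand_eye"])
v,u=np.mgrid[:384,:512]; r=np.stack([(u-K[0,2])/K[0,0],(v-K[1,2])/K[1,1],np.ones(u.shape)],-1)*d[...,None]
q=(r@h[:3,:3].T+h[:3,3])
k=(np.hypot(q[...,0],q[...,1])<.023)&(d>0)
print(np.histogram(q[k][:,2],np.arange(-.07,.06,.005)))
k2=k&(q[...,2]<-.046)&(q[...,2]>-.056); X=q[k2]; print(len(X),X.mean(0),X.min(0),X.max(0))
(c,_)=cv2.minEnclosingCircle((X[:,:2]*1e3).astype(np.float32)),0; print(c)
cc=np.linalg.lstsq(np.c_[X,np.ones(len(X))][:,[0,1,3]],X[:,2],rcond=None)[0]; print("tilt",np.degrees(cc[:2]))
F=frame(-10.5); S=np.array([.6664,-.0552,.0779])
a=F[:,2]
th=np.radians(123); M=tool(-a,np.cos(th)*F[:,0]+np.sin(th)*F[:,1])
P=S+a*(.084+.0492+.03); print(P,euler(M)); plan(P,M)
uv=pix(w,T[:3,:3]@[0,0,-.05]+T[:3,3]).astype(int); print(uv)
save(w[0],"w3.png",(uv[0]-70,uv[1]-70,uv[0]+70,uv[1]+70),4)
E
```

```text
(array([   8,    0,   24,  356, 2941,  988, 1496, 1138, 1065,  879,  816,
        680,  627,  480,  383,  339,  127,  272,   92,  226,   91,  192,
        156,   32,    0]), array([-7.00000000e-02, -6.50000000e-02, -6.00000000e-02, -5.50000000e-02,
       -5.00000000e-02, -4.50000000e-02, -4.00000000e-02, -3.50000000e-02,
       -3.00000000e-02, -2.50000000e-02, -2.00000000e-02, -1.50000000e-02,
       -1.00000000e-02, -5.00000000e-03,  5.55111512e-17,  5.00000000e-03,
        1.00000000e-02,  1.50000000e-02,  2.00000000e-02,  2.50000000e-02,
        3.00000000e-02,  3.50000000e-02,  4.00000000e-02,  4.50000000e-02,
        5.00000000e-02,  5.50000000e-02]))
3110 [ 0.00771732  0.00057066 -0.04859718] [-0.01375263 -0.01940372 -0.05598211] [ 0.02257261  0.0200656  -0.04600341]
((2.840625047683716, -0.561388373374939), 21.08077621459961)
tilt [-2.98902546  2.01588883]
[ 0.5966023  -0.04226376  0.22485297] [157.9  13.7 109.8]
n 13 row [ 0.779  0.477 -0.094] [-1.93 -0.6  -2.46]
[259 192]
```

View pics/w3.png

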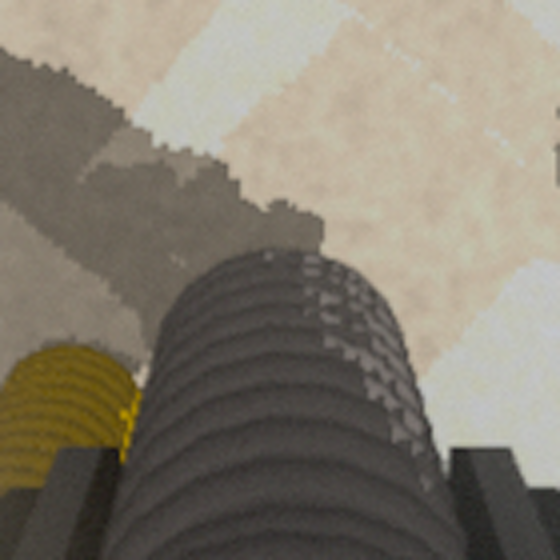

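That crop shows only the spring's outer wall between the fingers; the rim falls outside it. I'll fit the rim numerically instead.

```bash
python3 - <<'E'
from h import *
from scipy.optimize import least_squares
w=load("wrist"); p,d,K,T=w; h=np.array(camera_model("wrist")["hand_eye"])
v,u=np.mgrid[:384,:512]; r=np.stack([(u-K[0,2])/K[0,0],(v-K[1,2])/K[1,1],np.ones(u.shape)],-1)*d[...,None]
q=(r@h[:3,:3].T+h[:3,3]); k=(np.hypot(q[...,0],q[...,1])<.03)&(d>0)&(np.abs(q[...,1])<.021)
print("rows",v[k].min(),v[k].max())
for z0 in(-.06,-.055,-.052,-.050,-.048,-.046,-.04,-.03,-.02,0,.02,.035):
    X=q[k&(np.abs(q[...,2]-z0)<.0012)]
    if len(X)>20: print(z0,len(X),"x",np.percentile(X[:,0],[1,50,99]).round(4),"y",np.percentile(X[:,1],[1,99]).round(4))
# outer wall fit (facing camera): radius 20 about axis (x0+sx z, y0+sy z)
k3=k&(q[...,2]>-.042)&(q[...,2]<.045)&(q[...,0]>.005); X=q[k3]
def res(a): return np.hypot(X[:,0]-a[0]-a[2]*X[:,2],X[:,1]-a[1]-a[3]*X[:,2])-.0195
s=least_squares(res,[0,0,0,0],loss="soft_l1",f_scale=.001); print(len(X),s.x, np.abs(s.fun).mean(), "tilt",np.degrees(s.x[2:]))
E
```

```text
rows 142 383
-0.055 64 x [0.0117 0.0125 0.0132] y [-0.0209  0.0208]
-0.052 83 x [-0.0006  0.0123  0.02  ] y [-0.0209  0.0209]
-0.05 1382 x [-0.0049  0.0146  0.0219] y [-0.0201  0.0184]
-0.048 1827 x [-0.0123  0.0091  0.0221] y [-0.0186  0.0197]
-0.046 665 x [-0.0136 -0.0077  0.0217] y [-0.0205  0.0198]
-0.04 677 x [-0.0163 -0.0111  0.0168] y [-0.0207  0.0199]
-0.03 605 x [-0.0162 -0.0112  0.0155] y [-0.0201  0.0201]
-0.02 498 x [-0.0163 -0.0118  0.0154] y [-0.0199  0.0201]
0 232 x [-0.0162 -0.0135  0.0151] y [-0.0093  0.0194]
0.035 145 x [0.0093 0.0196 0.0217] y [-0.0185  0.011 ]
5473 [ 0.00163301  0.00017614  0.00292808 -0.00820227] 0.0008442919818353122 tilt [ 0.16776661 -0.46995542]
```

```bash
cat >> h.py <<'E'
F=frame(-10.5); S=np.array([.6664,-.0552,.0779]); A=F[:,2]; OX=.0019
def goal(h,theta,ox=OX):
    t=np.radians(theta); M=tool(-A,np.cos(t)*F[:,0]+np.sin(t)*F[:,1]); return S+A*(h+.0492)-M[:,0]*ox,M
def where():
    s=observe(); M=R.from_euler('xyz',s["ee_rot"],degrees=True).as_matrix(); q=F.T@(np.array(s["tcp_pos"])+M[:,0]*OX-S)
    x=F.T@M[:,0]; f=F.T@np.array(s["ft_force"])
    print("t",round(s["time_s"],2),"off xy mm",(q[:2]*1e3).round(1),"h mm",round((q[2]-.0492)*1e3,1),"theta",np.degrees(np.arctan2(x[1],x[0])).round(1),"tilt",np.degrees(np.arccos(-M[:,2]@A)).round(1),"F",f.round(1),"w",round(s["width"],4),"tq",(F.T@np.array(s["torque"])).round(2),"j",s["joints"].round(0))
E
python3 - <<'E'
from h import *
where(); P,M=goal(.115,123); print(P); plan(P,M); plan(P,M,14)
E
```

```text
t 6.52 off xy mm [ -98.7 -336.5] h mm 115.6 theta 90.4 tilt 25.9 F [-1.2  0.1 -1.2] w 0.0394 tq [-0.01  0.08  0.02] j [-50.   7. 103.   0.  71. -40.]
[ 0.59680042 -0.04392109  0.22620352]
n 13 row [ 0.774  0.478 -0.097] [-1.93 -0.6  -2.46]
n 14 row [ 0.718  0.445 -0.09 ] [-1.79 -0.55 -2.28]
```

Emit:
{"method": "arm_command", "body": {"rows": "0 0.718 0.445 -0.09 -1.79 -0.55 -2.28;0 0.718 0.445 -0.09 -1.79 -0.55 -2.28;0 0.718 0.445 -0.09 -1.79 -0.55 -2.28;0 0.718 0.445 -0.09 -1.79 -0.55 -2.28;0 0.718 0.445 -0.09 -1.79 -0.55 -2.28;0 0.718 0.445 -0.09 -1.79 -0.55 -2.28;0 0.718 0.445 -0.09 -1.79 -0.55 -2.28;0 0.718 0.445 -0.09 -1.79 -0.55 -2.28;0 0.718 0.445 -0.09 -1.79 -0.55 -2.28;0 0.718 0.445 -0.09 -1.79 -0.55 -2.28;0 0.718 0.445 -0.09 -1.79 -0.55 -2.28;0 0.718 0.445 -0.09 -1.79 -0.55 -2.28"}}

```text
time_s: 7.52
tcp_pos: [0.5877, -0.0931, 0.2207]
ee_rot: [160.7, 11.1, 105.9]
ft_force: [0.7, -0.6, -0.7]
width: 0.0392
grasp_force: 60.5
```

Emit:
{"method": "arm_command", "body": {"rows": "0 0.718 0.445 -0.09 -1.79 -0.55 -2.28;0 0.718 0.445 -0.09 -1.79 -0.55 -2.28;0 0 0 0 0 0 0;0 0 0 0 0 0 0;0 0 0 0 0 0 0;0 0 0 0 0 0 0"}}

```text
time_s: 8.02
tcp_pos: [0.5973, -0.0456, 0.2271]
ee_rot: [158.0, 13.8, 109.7]
ft_force: [0.3, 0.2, -0.6]
width: 0.0392
grasp_force: 60.5
```

```bash
python3 - <<'E'
from h import *
where(); P,M=goal(.100,123); plan(P,M,3)
E
```

```text
t 8.02 off xy mm [ 1.1 -1.5] h mm 115.4 theta 122.9 tilt 0.1 F [-0.   0.2 -0.6] w 0.0392 tq [ 0.    0.27 -0.  ] j [-16.  -6. 114.   3.  47. -40.]
n 3 row [ 0.021 -0.001  0.172] [-0.02  0.03 -0.02]
```

Emit:
{"method": "arm_command", "body": {"rows": "0 0.03 0 0.17 0 0 0;0 0.03 0 0.17 0 0 0;0 0 0 0.17 0 0 0;0 0 0 0 0 0 0;0 0 0 0 0 0 0"}}

```text
time_s: 8.43
tcp_pos: [0.6033, -0.0446, 0.2129]
ee_rot: [158.0, 13.8, 109.8]
ft_force: [0.3, 0.1, -1.0]
width: 0.039
grasp_force: 60.5
```

```bash
python3 - <<'E'
from h import *
where(); s=snap("side"); where(); t=snap("top"); where()
u,v=pix(s,S+.1*A).astype(int); print(u,v,pix(s,S+.084*A),pix(s,S),pix(s,S+.2*A))
save(s[0],"s2.png",(u-45,v-45,u+45,v+45),6)
E
```

```text
t 8.43 off xy mm [0.1 0.6] h mm 100.2 theta 123.0 tilt 0.1 F [-0.2  0.1 -1.1] w 0.039 tq [0.02 0.25 0.01] j [-16.  -4. 114.   3.  45. -40.]
t 8.48 off xy mm [0.5 0.6] h mm 100.5 theta 123.0 tilt 0.1 F [-0.7 -0.9 -1.5] w 0.0389 tq [-0.    0.27 -0.02] j [-16.  -5. 114.   3.  45. -40.]
t 8.53 off xy mm [0.7 0.7] h mm 100.8 theta 123.0 tilt 0.1 F [-0.7 -0.6 -1.5] w 0.0392 tq [-0.01  0.33  0.01] j [-16.  -5. 114.   3.  45. -40.]
286 167 [288.63695918 170.13874238] [299.30340801 184.42123175] [271.58754451 147.30939331]
```

View pics/s2.png

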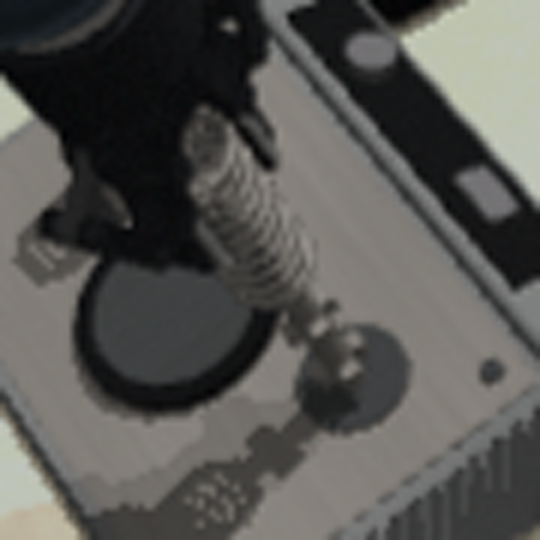

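The spring's lower end (crop about (280,300)) sits in line just above the rod's upper lugs at (310,320). I'll lower it along the axis.

Emit:
{"method": "arm_command", "body": {"rows": "0 0 0 0.13 0 0 0;0 0 0 0.13 0 0 0;0 0 0 0.13 0 0 0;0 0 0 0.13 0 0 0;0 0 0 0.13 0 0 0;0 0 0 0.13 0 0 0;0 0 0 0.13 0 0 0;0 0 0 0 0 0 0;0 0 0 0 0 0 0"}}

```text
time_s: 9.28
tcp_pos: [0.6152, -0.0466, 0.1888]
ee_rot: [157.9, 13.8, 109.8]
ft_force: [0.1, 0.0, -1.2]
width: 0.0392
grasp_force: 60.5
```

```bash
python3 -c "
from h import *
where()"
```

```text
t 9.28 off xy mm [0.5 0.7] h mm 73.2 theta 123.0 tilt 0.1 F [-0.5  0.  -1.1] w 0.0392 tq [0.05 0.39 0.04] j [-16.  -1. 113.   3.  42. -40.]
```

Emit:
{"method": "arm_command", "body": {"rows": "0 0 0 0.1 0 0 0;0 0 0 0.1 0 0 0;0 0 0 0.1 0 0 0;0 0 0 0.1 0 0 0;0 0 0 0.1 0 0 0;0 0 0 0 0 0 0"}}

```text
time_s: 9.78
tcp_pos: [0.6216, -0.0478, 0.1749]
ee_rot: [158.0, 13.8, 109.8]
ft_force: [-0.1, -0.6, -1.6]
width: 0.0392
grasp_force: 60.5
```

```bash
python3 -c "
from h import *
where()"
```

```text
t 9.78 off xy mm [0.3 0.7] h mm 57.9 theta 123.0 tilt 0.1 F [-0.7 -0.6 -1.4] w 0.0392 tq [-0.03  0.28  0.  ] j [-16.   1. 113.   3.  41. -40.]
```

Emit:
{"method": "arm_command", "body": {"rows": "0 0 0 0.11 0 0 0;0 0 0 0.11 0 0 0;0 0 0 0.11 0 0 0;0 0 0 0.11 0 0 0;0 0 0 0.11 0 0 0;0 0 0 0.11 0 0 0;0 0 0 0.11 0 0 0;0 0 0 0.11 0 0 0;0 0 0 0.11 0 0 0;0 0 0 0 0 0 0"}}

```text
time_s: 10.62
tcp_pos: [0.6342, -0.0502, 0.1481]
ee_rot: [158.0, 13.8, 109.8]
ft_force: [-0.2, -0.0, -1.3]
width: 0.0393
grasp_force: 60.5
```

Emit:
{"method": "arm_command", "body": {"rows": "0 0 0 0.08 0 0 0;0 0 0 0.08 0 0 0;0 0 0 0.08 0 0 0;0 0 0 0.08 0 0 0;0 0 0 0 0 0 0"}}

```text
time_s: 11.03
tcp_pos: [0.6385, -0.051, 0.1398]
ee_rot: [157.9, 13.8, 109.8]
ft_force: [-0.3, -0.2, -1.1]
width: 0.0391
grasp_force: 60.5
```

```bash
python3 -c "
from h import *
where()"
```

```text
t 11.03 off xy mm [0.5 0.6] h mm 18.8 theta 123.0 tilt 0.1 F [-0.7 -0.2 -0.9] w 0.0391 tq [-0.04  0.3   0.04] j [-16.   6. 111.   4.  37. -40.]
```

Emit:
{"method": "arm_command", "body": {"rows": "0 0 0 0.09 0 0 0;0 0 0 0.09 0 0 0;0 0 0 0.09 0 0 0;0 0 0 0.09 0 0 0;0 0 0 0.09 0 0 0;0 0 0 0.05 0 0 0;0 0 0 0 0 0 0"}}

```text
time_s: 11.62
tcp_pos: [0.645, -0.0522, 0.1264]
ee_rot: [157.9, 13.8, 109.8]
ft_force: [0.2, -1.1, -1.4]
width: 0.0387
grasp_force: 60.6
```

```bash
python3 -c "
from h import *
where()"
```

```text
t 11.62 off xy mm [0.6 0.6] h mm 3.8 theta 123.0 tilt 0.1 F [-0.3 -1.  -1.4] w 0.0387 tq [-0.08  0.39 -0.02] j [-15.   8. 111.   4.  35. -40.]
```

Emit:
{"method": "arm_command", "body": {"rows": "0 0 0 0.04 0 0 0;0 0 0 0.04 0 0 0;0 0 0 0.03 0 0 0;0 0 0 0 0 0 0"}}

```text
time_s: 11.95
tcp_pos: [0.6464, -0.0525, 0.1237]
ee_rot: [157.9, 13.8, 109.8]
ft_force: [-0.6, -1.8, -2.8]
width: 0.0389
grasp_force: 60.6
```

Emit:
{"method": "arm_command", "body": {"rows": "0 0 0 0.03 0 0 0;0 0 0 0.03 0 0 0;0 0 0 0 0 0 0"}}

```text
time_s: 12.2
tcp_pos: [0.6467, -0.0526, 0.1234]
ee_rot: [158.0, 13.8, 109.8]
ft_force: [-14.7, -0.5, 12.1]
width: 0.039
grasp_force: 62.2
```

```bash
python3 -c "
from h import *
where()"
```

```text
t 12.2 off xy mm [0.9 0.5] h mm 0.4 theta 123.0 tilt 0.1 F [-7.7 -3.2 17.2] w 0.039 tq [-0.45  1.53 -0.06] j [-15.   9. 111.   4.  35. -40.]
```

It touched the seat at h≈0.4 mm with 17 N along the axis, so it's home. I'll ease off, open, and retreat along the axis.

Emit:
{"method": "arm_command", "body": {"rows": "0 0 0 -0.04 0 0 0;0.6 0 0 0 0 0 0;1 0 0 0 0 0 0;1 0 0 0 0 0 0;1 0 0 0 0 0 0;1 0 0 0 0 0 0;1 0 0 -0.3 0 0 0;1 0 0 -0.6 0 0 0;1 0 0 -0.8 0 0 0;1 0 0 -0.8 0 0 0;1 0 0 -0.8 0 0 0;1 0 0 -0.8 0 0 0"}}

```text
time_s: 13.2
tcp_pos: [0.5932, -0.0424, 0.2356]
ee_rot: [157.9, 13.8, 109.8]
ft_force: [0.1, -0.8, 0.4]
width: 0.0854
grasp_force: 0.0
```

Emit:
{"method": "arm_command", "body": {"rows": "1 0 0 -0.8 0 0 0;1 0 0 -0.8 0 0 0;1 0 0 -0.8 0 0 0;1 0 0 0 0 0 0;1 0 0 0 0 0 0;1 0 0 0 0 0 0"}}

```text
time_s: 13.7
tcp_pos: [0.5627, -0.0366, 0.2982]
ee_rot: [157.9, 13.8, 109.8]
ft_force: [-0.8, -0.1, -0.9]
width: 0.0857
grasp_force: 0.0
```

```bash
python3 - <<'E'
from h import *
where(); s=snap("side"); w=snap("wrist")
print("top end predicted",pix(s,S+.1*A),pix(w,S+.1*A))
a=cv2.resize(s[0][85:225,210:350],(400,400),interpolation=2); b=cv2.resize(w[0],(533,400))[:, 60:460]
save(np.hstack([a,b]),"f1.png")
# rim height by depth
p,d,K,T=w; v,u=np.mgrid[:384,:512]; r=np.stack([(u-K[0,2])/K[0,0],(v-K[1,2])/K[1,1],np.ones(u.shape)],-1)*d[...,None]
q=((r@T[:3,:3].T+T[:3,3])-S)@F; k=(d>0)&(np.hypot(q[...,0],q[...,1])<.024)
X=q[k]; print("height top pct",np.percentile(X[:,2],[50,80,90,97]).round(4)); Y=X[X[:,2]>.094]; print(len(Y),Y.mean(0).round(4),Y.min(0).round(4),Y.max(0).round(4))
E
```

```text
t 13.7 off xy mm [-0.1  1. ] h mm 195.0 theta 123.0 tilt 0.1 F [-1.  -0.2 -0.5] w 0.0857 tq [ 0.01  0.22 -0.  ] j [-16. -16. 114.   3.  56. -40.]
top end predicted [286.45696131 167.21970186] [259.0673756  179.16701639]
height top pct [0.3225 0.3274 0.3292 0.3361]
6981 [-0.0055  0.0086  0.3066] [-0.0238 -0.0199  0.0943] [0.0164 0.0239 0.3387]
```

View pics/f1.png

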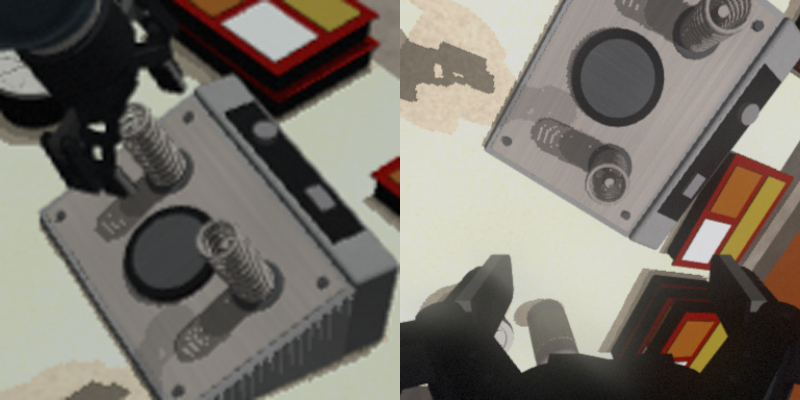

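Both springs look alike in the side view: the fitted one's top is at crop (135,118) and the new one's at (218,238), both down on their washers. I'll check the rim height and then hand in.

```bash
python3 - <<'E'
from h import *
w=load("wrist"); p,d,K,T=w; v,u=np.mgrid[:384,:512]; r=np.stack([(u-K[0,2])/K[0,0],(v-K[1,2])/K[1,1],np.ones(u.shape)],-1)*d[...,None]
q=((r@T[:3,:3].T+T[:3,3])-S)@F
for y0 in(0,.17):
    k=(d>0)&(np.hypot(q[...,0],q[...,1]-y0)<.024)&(q[...,2]<.125); X=q[k]; Y=X[X[:,2]>.094]; print(y0,len(Y),np.median(Y,0).round(4))
    Y.size and print(Y.min(0).round(4),Y.max(0).round(4))
    if y0==0 and len(Y)>60 and np.median(Y[:,2])<.104: ok=True
print(close_job() if ok else "no")
E
```

```text
0 554 [-0.0039  0.0011  0.0983]
[-0.0229 -0.0199  0.0943] [0.0164 0.0195 0.1011]
0.17 499 [0.0083 0.158  0.0983]
[-0.0192  0.1491  0.0941] [0.019  0.1829 0.1011]
the job is handed in; nothing more can be done
None
```

The loose 100 mm spring is on the bare rod, bent end first and home on its seat; its rim measures the same height as the fitted spring's, and it passed both lug rings without snagging. I let it go, touched nothing else, and handed the job in at about 14 s.

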